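Load the short sample vial into the autosampler loader

ROBOT

A 6-joint arm with a two-finger parallel gripper is mounted at the origin on the work surface. World frame = base frame: x ahead of the robot, y to its left, z up, the work surface at z = 0. Lengths are in m, angles in rad, forces in N, time in s.
With the tool pointing down it reaches from about 0.3 to 0.75 m from the base axis. Payload 8.5 kg.
Tool frame: the origin (TCP) lies on the centre line of the jaws, within the pads' length; the fingertips stand 19 mm ahead of it and the grasp point (between the pads) is the TCP; x points along the fingers, y is the direction in which the jaws open and shut, and the axes are right-handed (so a half turn about x gives the same grasp; the last joint's range is limited). The gripper opens to 88 mm and grips with 3 to 60 N. Pads are 18 mm wide; open, the fingers measure 123 mm over their backs; the gripper's body (75 mm by 187 mm) begins 45 mm behind the grasp point.
Start: joints at [-1.443, 0.381, 1.297, -0, 1.464, -0.215], TCP at [0.185, -0.518, 0.258] pointing down, gripper open.
Joint ranges: [-3.11, 3.11], [-0.89, 2.33], [0.22, 2.48], [-1.42, 4.56], [0.17, 2.85], [-2.88, 2.88]. Speed limits (rad/s): [2.39, 2.39, 3.14, 3.14, 3.14, 3.14].

INTERFACE

Orientations are given as [roll, pitch, yaw] about the fixed x, y, z axes, in that order (R = Rz(yaw) Ry(pitch) Rx(roll)).
In Python, from workcell import r gives the robot as it stands.
- The arm moves only by the tool drive_tool, never from a script. Its argument "steps" is a list of rows, each an object of numbers: "ax", "ay", "az": the turn, a rotation vector about the tool's x, y, z in rad; "dx", "dy", "dz": the shift along the tool's x, y, z in cm; "grip": the finger opening in cm, from 0 to 8.81. A call has 1 to 5 rows; each row is the pose to reach, as a shift and turn from the pose commanded when the call began, along the tool's axes at that moment; what a row does not reach only later rows make up. A row lasts 1/10 s, in which the tool goes at most 50 mm and 8.59 degrees, less where a joint would pass 70% of its speed; a pose out of reach is approached as far as the arm can. A call with a gripper value outside its range is refused whole. The fingers move at their own pace and stop on an object; "grip_force" is the grip in N (left out, the last holds). Time passes only in rows, so rows that repeat a pose let the fingers close. It gives the time, the measured TCP pose, the force and the opening at its end, in the units of the state.
- r.observe(): the state, without advancing time (a new reading comes with each control period).
- r.camera(name): name is "scene" or "side" or "wrist"; returns a dict with "frame" (384x512x3 uint8, red, green, blue), "depth" (384x512 float32, m along the optical axis (not along the pixel's ray), 0 where there is no reading), "intrinsics" (3x3 intrinsics, pixels), "k1" (the pictures are not rectified: a ray, as slopes to the right and down, at radius r is drawn at 1 + k1 r^2 times it, then the intrinsics apply), "extrinsics" (4x4, takes a point from camera to world coordinates). Camera axes: x right, y down, z forward; pixel columns grow to the right and rows downward; lengths in m; the calibration is good to about 2 mm. A picture is of the moment at which its call begins.
- r.close_job(): hands the job in, once; it reports no verdict.
Trained networks look in the newest picture that a camera, given by its name, has taken for a name from the list of things; names that differ only in an ending like _2 or _b are one class to them, and where a whole thing is asked for, a point or a joint stands for the part that bears it (a point fixed in the world has none). Each returns a list of dicts, best first, with "conf" (0 to 1); they miss things now and then, are a little off and sometimes report something else, mostly with a low value. They report only what shows in the picture. A call takes as long as a camera call. They do not tell look-alikes from the thing itself.
- r.regions_of(camera, thing): "mask" (384x512 bool, what is visible of it) and "rect" ([left, top, right, bottom] in pixels, round what is visible of it).
The state is a dict: "time_s": time; "qpos": joint angles; "joint_vel": joint speeds; "effort": joint torques, N m; "tool_pos": TCP position; "tcp_rot": TCP orientation; "contact_force": force on the tool from outside, world axes, zero at the start; "moment": the same for the moment, N m; "finger_gap": opening from 0.0 (shut) to 1.0 (fully open).
Only numpy, scipy, OpenCV 4.12 (cv2) and the standard library are available. Lean on these libraries where they do the work, as an engineer would, in place of code of your own. Each camera call takes 0.05 s, during which the arm holds its last target.

TASK

Load the short amber sample vial into the vial loader: stand it upright in the sprung round platform and press it down until the brass latch bolt slides over and catches the platform, then let go. Leave the taller vial standing where it is.

Things in the scene. Friction and masses are not known exactly. Their poses are not given: they have to be found in the camera images.
- vial: Short sample vial to load: closed amber glass cylinder, 30 mm diameter, 60 mm high including a white ribbed cap (28 mm diameter, the top 14 mm); about 70 g. Origin: centre of its underside; z up along its axis. It stands loose on the bench (z = 0). Centres of the taller vial and of an amber jar (56 mm wide, 56 mm high) are at least 110 mm away.
- platform (a point): Centre of the floor of a round steel dish (inside 66 mm wide, rim 5 mm high) on a white housing whose deck is 55 mm above the bench. Up, the floor is 83 mm above the bench; it sinks 20 mm at most against a spring (4 N, rising to 9 N). x axis points to the latch; z up. Nearby on the deck: latch block 24 mm high, 62 mm off at +x; console 23 mm high, 100 mm off at -x.
- latch (a joint): Brass spring bolt beside the dish, travel in m: 0 = held back by the dish's steel lug (dish up), 0.008 = fully out over the lug, keeping the dish down. It slides out slowly by itself once the dish is pressed more than 16 mm: hold the dish 17 to 20 mm down for about 1 s. Latched, the dish stays about 16 mm down.
- tall_vial: Bystander, to be left standing: amber glass vial of the same 30 mm diameter with the same white cap, but 88 mm high. Origin: centre of its underside; z up.
Things that resemble listed ones, but are neither listed nor needed, are in the scene too. Leave any purple look-alike of the vial alone.

How it is judged:
By the outcome, as a careful person would: the job done as asked, in the order asked, and still so for the second after the job is handed in, with the robot touching nothing.
It also fails if it takes over 35 s, if anything falls off the work surface, if the arm or the gripper's body presses on something with over 40 N, if the wrist force passes 120 N, or if a joint passes its speed limit or range.

## Working session

There is one attempt and no reset: what is moved stays moved. The work goes in short steps, Python scripts to look and compute and a tool call to move; the robot and the scene stay as the last step left them, time stands still between calls to the robot, and variables do not carry over. Pictures are saved under pics/ and viewed, and the job is handed in when it is done.

Besides the shell and the picture viewer there is one more tool, called after "Call:" by a JSON object that holds its "method" and its "body". drive_tool: Moves the arm, as the interface text tells. Its arguments: {"type":"object","properties":{"steps":{"type":"array","items":{"type":"object","properties":{"ax":{"type":"number"},"ay":{"type":"number"},"az":{"type":"number"},"dx":{"type":"number"},"dy":{"type":"number"},"dz":{"type":"number"},"grip":{"type":"number"}}}},"grip_force":{"type":"number"}},"required":["steps"]}

```bash
mkdir -p pics; ls; cat > h.py <<'E'
import numpy as np, cv2
from workcell import r
def save(n,img): cv2.imwrite(f'pics/{n}.png',cv2.cvtColor(img,cv2.COLOR_RGB2BGR))
def px2w(c,u,v,d=None):
    K=np.array(c['intrinsics']);k1=c['k1']
    p=cv2.undistortPoints(np.array([[[u,v]]],float),K,np.array([k1,0,0,0,0.]))[0,0]
    ray=np.array([p[0],p[1],1.]);E=np.array(c['extrinsics'])
    if d is None: return E[:3,3],E[:3,:3]@ray
    return E[:3,:3]@(ray*d)+E[:3,3]
def cloud(c):
    h,w=c['depth'].shape
    K=np.array(c['intrinsics']);k1=c['k1']
    uu,vv=np.meshgrid(np.arange(w),np.arange(h))
    p=cv2.undistortPoints(np.stack([uu,vv],-1).reshape(-1,1,2).astype(float),K,np.array([k1,0,0,0,0.]))[:,0]
    E=np.array(c['extrinsics']);ray=np.c_[p,np.ones(len(p))]*c['depth'].reshape(-1,1)
    return (ray@E[:3,:3].T+E[:3,3]).reshape(h,w,3)
def state():
    o=r.observe();print({k:np.round(o[k],4).tolist() for k in o if k not in('joint_vel','effort')})
    return o
E
cat > a.py <<'E'
from h import *
state()
for cam in ['scene','side','wrist']:
    c=r.camera(cam);P=cloud(c);save(cam+'1',c['frame']);np.savez(cam+'1.npz',**c)
    for t in ['vial','platform','tall_vial','latch']:
        for q in r.regions_of(cam,t):
            m=q['mask']&(c['depth']>0);p=P[m]
            print(cam,t,round(q['conf'],2),np.round(q['rect']).tolist(),np.round(np.median(p,0),3),'lo',np.round(np.percentile(p,3,0),3),'hi',np.round(np.percentile(p,97,0),3)) if len(p) else print(cam,t,q['conf'],q['rect'])
E
python3 a.py
```

```text
pics
{'time_s': 0.0, 'qpos': [-1.4433, 0.3812, 1.2983, -0.0, 1.4636, -0.2153], 'tool_pos': [0.1848, -0.5177, 0.2572], 'tcp_rot': [-1.784, 1.5694, 1.7003], 'contact_force': [1.0819, -0.5082, 0.2644], 'moment': [-0.0295, 0.0015, -0.0103], 'finger_gap': 1.0001}
scene vial 0.72 [259.0, 174.0, 275.0, 204.0] [0.514 0.041 0.045] lo [0.498 0.034 0.004] hi [0.522 0.058 0.063]
scene vial 0.66 [209.0, 164.0, 222.0, 188.0] [ 0.402 -0.007  0.044] lo [ 0.385 -0.015  0.006] hi [0.409 0.008 0.063]
scene vial 0.61 [250.0, 134.0, 267.0, 159.0] [0.406 0.122 0.041] lo [0.386 0.115 0.003] hi [0.414 0.142 0.063]
scene vial 0.56 [217.0, 141.0, 235.0, 169.0] [0.376 0.052 0.044] lo [0.357 0.043 0.004] hi [0.383 0.07  0.063]
scene vial 0.52 [246.0, 156.0, 257.0, 183.0] [0.446 0.052 0.044] lo [0.427 0.043 0.003] hi [0.454 0.093 0.063]
scene platform 0.89 [112.0, 252.0, 155.0, 300.0] [ 0.505 -0.275  0.084] lo [ 0.471 -0.304  0.081] hi [ 0.546 -0.243  0.089]
scene tall_vial 0.6 [319.0, 122.0, 336.0, 157.0] [0.51  0.24  0.057] lo [0.495 0.236 0.009] hi [0.518 0.258 0.091]
scene latch 0.71 [144.0, 293.0, 165.0, 33
[... 282 characters left out ...]
hi [0.406 0.009 0.062]
side vial 0.8 [223.0, 184.0, 238.0, 217.0] [0.438 0.048 0.04 ] lo [0.424 0.043 0.002] hi [0.453 0.07  0.062]
side vial 0.57 [257.0, 185.0, 270.0, 215.0] [0.505 0.039 0.041] lo [0.492 0.034 0.005] hi [0.52  0.057 0.062]
side vial 0.55 [202.0, 171.0, 215.0, 198.0] [0.397 0.118 0.037] lo [0.385 0.114 0.003] hi [0.41  0.133 0.062]
side platform 0.88 [271.0, 282.0, 326.0, 328.0] [ 0.503 -0.276  0.084] lo [ 0.469 -0.308  0.058] hi [ 0.542 -0.24   0.089]
side tall_vial 0.58 [237.0, 128.0, 251.0, 164.0] [0.5   0.24  0.053] lo [0.488 0.235 0.005] hi [0.515 0.257 0.09 ]
side latch 0.46 [224.0, 183.0, 236.0, 216.0] [0.437 0.047 0.04 ] lo [0.424 0.043 0.005] hi [0.45  0.065 0.062]
```

```bash
python3 - <<'E'
import numpy as np,cv2
s=cv2.imread('pics/scene1.png');d=cv2.imread('pics/side1.png')
a=cv2.resize(s[110:215,190:350],(800,525),interpolation=cv2.INTER_CUBIC);cv2.imwrite('pics/sc_crop.png',a)
a=cv2.resize(d[110:250,175:285],(471,600),interpolation=cv2.INTER_CUBIC);cv2.imwrite('pics/sd_crop.png',a)
E
```

```text
(no output)
```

View pics/scene1.png

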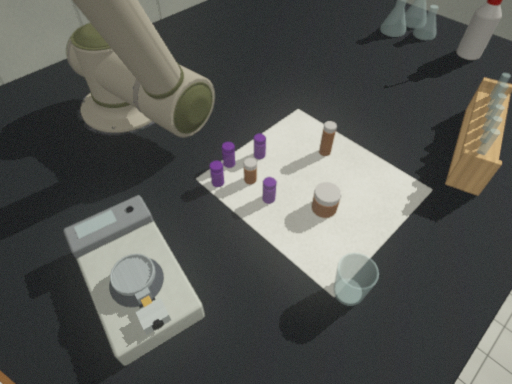

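View pics/side1.png

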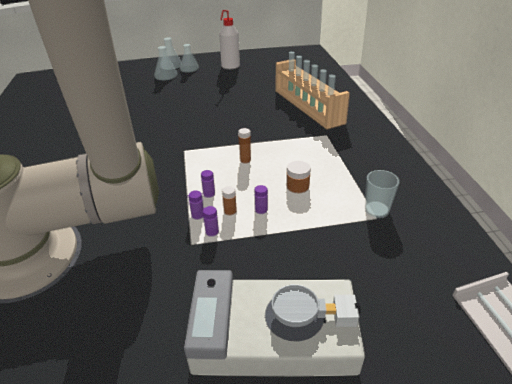

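```bash
ls pics
```

```text
sc_crop.png
scene1.png
sd_crop.png
side1.png
wrist1.png
```

View pics/sc_crop.png

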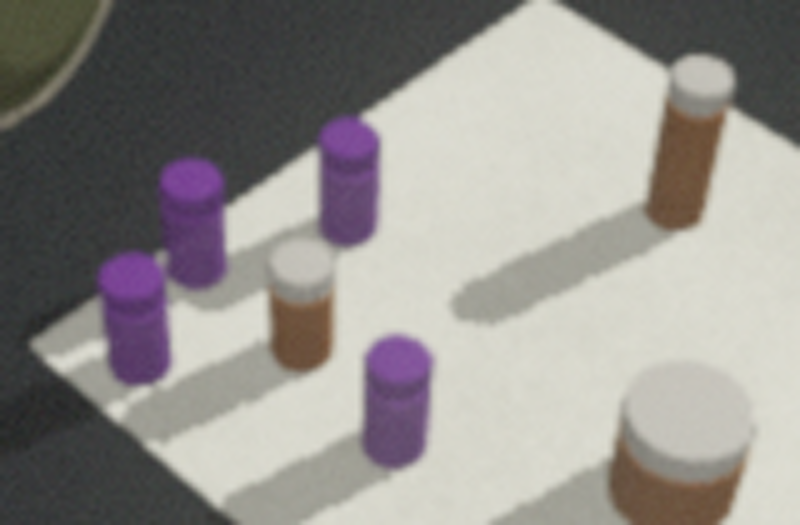

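View pics/sd_crop.png

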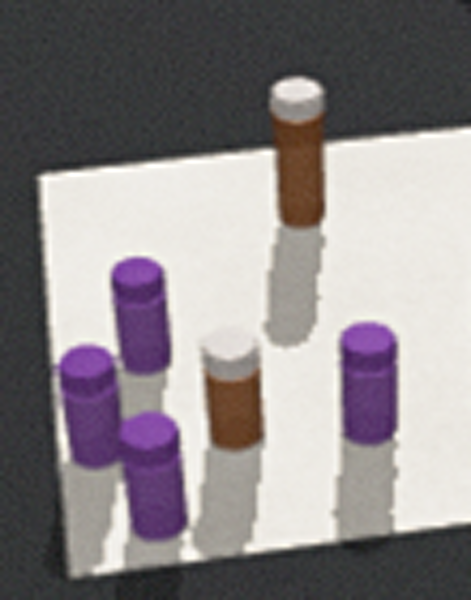

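The picture shows five vial-shaped candidates. Four are purple: scene (215,175), (228,155), (259,146) and (269,190). One is amber with a white cap at scene (251,170) / side (230,200). The tall amber vial is at scene (327,139) and the wide jar at (326,200). The enlarged crops confirm that the short amber, white-capped one at (251,170) is the target.

```bash
cat > m.py <<'E'
from h import *
from scipy.optimize import least_squares
def fitc(p,rad=None):
    f=lambda q: np.hypot(p[:,0]-q[0],p[:,1]-q[1])-(q[2] if rad is None else rad)
    x0=[*p[:,:2].mean(0)]+([0.03] if rad is None else [])
    s=least_squares(f,x0,loss='soft_l1',f_scale=.002);return np.round(s.x,4)
if __name__=='__main__':
  for cam in ['scene','side']:
    c=dict(np.load(cam+'1.npz'));P=cloud(c);
    print(cam,np.array(c['extrinsics'])[:3,3].round(3),float(c['k1']))
    # objects on mat: top at z .05-.066
    for nm,ctr in dict(t=(.438,.055),p1=(.37,.055),p2=(.395,-.003),p3=(.398,.125),p4=(.507,.046),tall=(.503,.248)).items():
        m=(np.hypot(P[...,0]-ctr[0],P[...,1]-ctr[1])<.03)&(c['depth']>0)
        side=P[m&(P[...,2]>.006)&(P[...,2]<.04)]
        ztop=np.percentile(P[m][:,2],97)
        top=P[m&(P[...,2]>ztop-.004)]
        print(nm,'bodyfit',fitc(side,.015) if len(side)>5 else None,len(side),'top mean',top.mean(0).round(4),len(top),'ztop',ztop.round(4))
    m=(np.hypot(P[...,0]-.505,P[...,1]+.274)<.05)&(c['depth']>0)
    rim=P[m&(P[...,2]>.0865)&(P[...,2]<.1)];fl=P[m&(np.hypot(P[...,0]-.505,P[...,1]+.274)<.02)]
    print('rim',fitc(rim),len(rim),np.median(rim[:,2]),'floor',np.median(fl,0).round(4))
    # deck
    m=(P[...,0]>.3)&(P[...,0]<.7)&(P[...,1]<-.15)&(P[...,1]>-.4)&(abs(P[...,2]-.055)<.004)
    q=P[m][:,:2].astype(np.float32);R=cv2.minAreaRect(q);print('deck',R,np.median(P[m][:,2]))
    m=(np.hypot(P[...,0]-.567,P[...,1]+.289)<.04)&(abs(P[...,2]-.079)<.004)
    m&=np.hypot(P[...,0]-.505,P[...,1]+.274)>.045
    print('latchblock',P[m].mean(0))
E
python3 m.py
```

```text
scene [ 0.844 -0.331  0.656] 0.014140192690851948
t bodyfit [0.4389 0.0586] 132 top mean [0.4408 0.057  0.0619] 101 ztop 0.0629
p1 bodyfit [0.3672 0.0585] 127 top mean [0.369  0.0567 0.0619] 91 ztop 0.063
p2 bodyfit [0.3933 0.    ] 131 top mean [ 0.3952 -0.0018  0.062 ] 101 ztop 0.063
p3 bodyfit [0.3983 0.1298] 125 top mean [0.4    0.128  0.0619] 89 ztop 0.0632
p4 bodyfit [0.5071 0.0494] 131 top mean [0.5083 0.0478 0.0619] 116 ztop 0.063
tall bodyfit [0.5028 0.2515] 125 top mean [0.5043 0.2487 0.0901] 87 ztop 0.0909
rim [ 0.5028 -0.2741  0.0341] 254 0.08832872140139347 floor [ 0.5053 -0.2744  0.0838]
deck ((0.4994984567165375, -0.2728967070579529), (0.1499466449022293, 0.20683132112026215), 78.73844146728516) 0.05586310237103331
latchblock [ 0.57798108 -0.28932154  0.07978644]
side [ 0.386 -0.648  0.605] -0.13081393334981772
t bodyfit [0.4383 0.0594] 164 top mean [0.4381 0.0567 0.0606] 94 ztop 0.0616
p1 bodyfit [0.3681 0.0588] 153 top mean [0.3682 0.0561 0.0604] 97 ztop 0.0614
p2 bodyfit [0.3934 0.0009] 160 top mean [ 0.3933 -0.0015  0.0604] 106 ztop 0.0614
p3 bodyfit [0.3973 0.1306] 151 top mean [0.3985 0.127  0.0606] 78 ztop 0.0616
p4 bodyfit [0.5065 0.0502] 166 top mean [0.506  0.0475 0.0604] 96 ztop 0.0613
tall bodyfit [0.502  0.2522] 136 top mean [0.502  0.2489 0.0886] 65 ztop 0.0894
rim [ 0.5004 -0.2735  0.0345] 292 0.08839385319182491 floor [ 0.5048 -0.2745  0.0836]
deck ((0.47113555669784546, -0.26826995611190796), (0.14964817464351654, 0.2585199475288391), 78.65596771240234) 0.05572029849662141
latchblock [ 0.57447225 -0.28936063  0.07942   ]
```

```bash
python3 - <<'E'
import cv2
s=cv2.imread('pics/scene1.png');d=cv2.imread('pics/side1.png')
cv2.imwrite('pics/lat.png',cv2.hconcat([cv2.resize(s[240:345,95:200],(390,390),interpolation=cv2.INTER_CUBIC),cv2.resize(d[265:370,260:365],(390,390),interpolation=cv2.INTER_CUBIC)]))
E
```

```text
(no output)
```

View pics/lat.png

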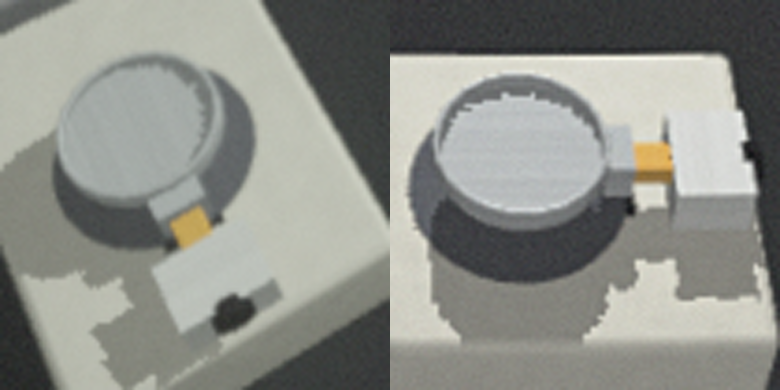

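Both views agree: the vial is at about (0.4385, 0.058) with its top at about 61 mm, and the dish is at about (0.502, -0.274) with its floor at about 83.5 mm. The brass bolt sits between lug and block on the dish's +x side.

```bash
cat > rel.py <<'E'
from h import *
from scipy.spatial.transform import Rotation as Ro
import sys
def rel(goal):
    o=r.observe();R=Ro.from_euler('xyz',o['tcp_rot']).as_matrix()
    print('t',round(o['time_s'],2),'pos',np.round(o['tool_pos'],4),'gap',round(o['finger_gap'],3),'F',np.round(o['contact_force'],1))
    print('xaxis',R[:,0].round(4),'y deg',np.degrees(np.arctan2(R[1,1],R[0,1])).round(2),'z deg',np.degrees(np.arctan2(R[1,2],R[0,2])).round(2))
    print('d cm',(R.T@(np.array(goal)-o['tool_pos'])*100).round(2), 'vert tilt comp',(R.T@np.array([0,0,-1])).round(4))
if __name__=='__main__': rel([float(a) for a in sys.argv[1:4]])
E
python3 rel.py 0.4385 0.058 0.16
```

```text
t 0.75 pos [ 0.1848 -0.518   0.2578] gap 1.002 F [ 0.3 -0.2  0.4]
xaxis [ 0. -0. -1.] y deg -70.36 z deg -160.36
d cm [  9.78 -45.72 -43.25] vert tilt comp [ 1. -0.  0.]
```

Call:
{"method": "drive_tool", "body": {"steps": [{"dx": 5,"dy": -25,"dz": -23.6,"ax": 0.54,"grip": 5.5},{"dx": 5,"dy": -25,"dz": -23.6,"ax": 0.54},{"dx": 5,"dy": -25,"dz": -23.6,"ax": 0.54},{"dx": 5,"dy": -25,"dz": -23.6,"ax": 0.54},{"dx": 5,"dy": -25,"dz": -23.6,"ax": 0.54}]}}

```text
invalid input at $.steps[0]: expected keys ax, ay, az, dx, dy, dz, grip
```

```bash
python3 rel.py 0.4385 0.058 0.2
```

```text
t 0.75 pos [ 0.1848 -0.518   0.2578] gap 1.002 F [ 0.3 -0.2  0.4]
xaxis [ 0. -0. -1.] y deg -70.36 z deg -160.36
d cm [  5.78 -45.72 -43.25] vert tilt comp [ 1. -0.  0.]
```

All keys are required.

Call:
{"method": "drive_tool", "body": {"steps": [{"ax": 0.54,"ay": 0,"az": 0,"dx": 5,"dy": -25,"dz": -23.6,"grip": 5.5},{"ax": 0.54,"ay": 0,"az": 0,"dx": 5,"dy": -25,"dz": -23.6,"grip": 5.5},{"ax": 0.54,"ay": 0,"az": 0,"dx": 5,"dy": -25,"dz": -23.6,"grip": 5.5},{"ax": 0.54,"ay": 0,"az": 0,"dx": 5,"dy": -25,"dz": -23.6,"grip": 5.5},{"ax": 0.54,"ay": 0,"az": 0,"dx": 5,"dy": -25,"dz": -23.6,"grip": 5.5}], "grip_force": 25}}

```text
time_s: 1.25
tool_pos: [0.2847, -0.2897, 0.2217]
tcp_rot: [2.463, 1.57, -0.879]
contact_force: [1.9, -0.4, 0.8]
finger_gap: 0.63
```

```bash
python3 rel.py 0.4385 0.058 0.2
```

```text
t 1.25 pos [ 0.2847 -0.2897  0.2217] gap 0.63 F [ 1.9 -0.4  0.8]
xaxis [ 4.e-04 -5.e-04 -1.e+00] y deg -101.49 z deg 168.51
d cm [  2.16 -37.14  -8.15] vert tilt comp [ 1.e+00 -4.e-04  5.e-04]
```

Call:
{"method": "drive_tool", "body": {"steps": [{"ax": 0,"ay": 0,"az": 0,"dx": 2,"dy": -37.1,"dz": -8.1,"grip": 5.5},{"ax": 0,"ay": 0,"az": 0,"dx": 2,"dy": -37.1,"dz": -8.1,"grip": 5.5},{"ax": 0,"ay": 0,"az": 0,"dx": 2,"dy": -37.1,"dz": -8.1,"grip": 5.5},{"ax": 0,"ay": 0,"az": 0,"dx": 2,"dy": -37.1,"dz": -8.1,"grip": 5.5},{"ax": 0,"ay": 0,"az": 0,"dx": 2,"dy": -37.1,"dz": -8.1,"grip": 5.5}]}}

```text
time_s: 1.75
tool_pos: [0.3848, -0.0608, 0.2089]
tcp_rot: [2.888, 1.57, -0.451]
contact_force: [0.9, -0.9, -0.4]
finger_gap: 0.619
```

```bash
python3 rel.py 0.4385 0.058 0.2
```

```text
t 1.75 pos [ 0.3848 -0.0608  0.2089] gap 0.619 F [ 0.9 -0.9 -0.4]
xaxis [ 1.e-03 -5.e-04 -1.e+00] y deg -101.32 z deg 168.68
d cm [  0.89 -12.7   -2.93] vert tilt comp [ 1.e+00 -3.e-04  1.e-03]
```

Call:
{"method": "drive_tool", "body": {"steps": [{"ax": 0,"ay": 0,"az": 0,"dx": 0.9,"dy": -12.7,"dz": -2.9,"grip": 5.5},{"ax": 0,"ay": 0,"az": 0,"dx": 0.9,"dy": -12.7,"dz": -2.9,"grip": 5.5},{"ax": 0,"ay": 0,"az": 0,"dx": 0.9,"dy": -12.7,"dz": -2.9,"grip": 5.5},{"ax": 0,"ay": 0,"az": 0,"dx": 0.9,"dy": -12.7,"dz": -2.9,"grip": 5.5}]}}

```text
time_s: 2.15
tool_pos: [0.4384, 0.0589, 0.1994]
tcp_rot: [-1.732, 1.57, 1.217]
contact_force: [-0.7, -0.0, -0.8]
finger_gap: 0.623
```

```bash
cat > w.py <<'E'
from h import *; from m import fitc
import sys
n=sys.argv[1]
c=r.camera('wrist');P=cloud(c);save(n,c['frame']);d=c['depth']>0;np.savez(n+'.npz',**c)
print('cam',np.array(c['extrinsics'])[:3,3].round(3))
q=r.regions_of('wrist','vial')
for k in q:
    m=k['mask']&d;p=P[m];
    if len(p): zt=np.percentile(p[:,2],95);t=p[p[:,2]>zt-.004];print(round(k['conf'],2),k['rect'],'ztop',zt.round(4),'top ctr',((t.min(0)+t.max(0))/2).round(4),t.mean(0).round(4),len(t))
E
python3 w.py w2; python3 rel.py 0.4385 0.058 0.038
```

```text
cam [0.511 0.044 0.326]
0.93 [191.4, 199.9, 220.4, 233.9] ztop 0.0597 top ctr [0.4242 0.1142 0.1181] [0.4097 0.1233 0.0604] 149
0.86 [246.2, 152.9, 274.8, 189.1] ztop 0.0605 top ctr [0.442  0.0576 0.0589] [0.4423 0.0574 0.0594] 599
0.78 [237.8, 92.6, 266.0, 120.1] ztop 0.0606 top ctr [0.5092 0.0482 0.0593] [0.5093 0.0479 0.0594] 715
0.76 [299.8, 184.4, 336.3, 222.8] ztop 0.0604 top ctr [0.4125 0.0042 0.1198] [ 0.3978 -0.0006  0.0616] 563
0.63 [257.0, 211.2, 281.8, 252.7] ztop 0.0604 top ctr [0.3703 0.0574 0.0591] [0.3711 0.0573 0.0594] 489
t 2.25 pos [0.4375 0.0563 0.1995] gap 0.621 F [ 0.4 -0.4 -0. ]
xaxis [-3.e-04 -2.e-04 -1.e+00] y deg -101.21 z deg 168.79
d cm [16.15 -0.19 -0.07] vert tilt comp [ 1.e+00 -3.e-04 -3.e-04]
```

View pics/w2.png

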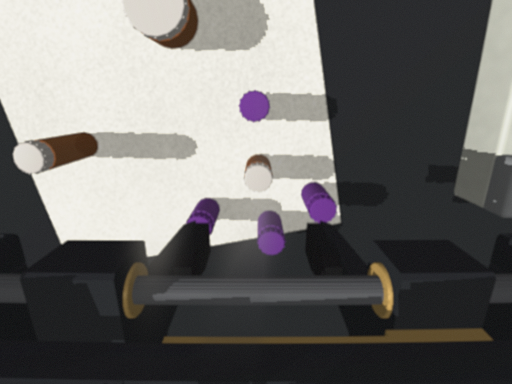

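In the wrist view the amber vial is centred at (259,172), with the purple vials clear of both fingers. Its position of about (0.441, 0.057) agrees with the other cameras to about 2 mm. Descending.

Call:
{"method": "drive_tool", "body": {"steps": [{"ax": 0,"ay": 0,"az": 0,"dx": 4,"dy": -0.2,"dz": -0.3,"grip": 5.5},{"ax": 0,"ay": 0,"az": 0,"dx": 8,"dy": -0.2,"dz": -0.3,"grip": 5.5},{"ax": 0,"ay": 0,"az": 0,"dx": 12,"dy": -0.2,"dz": -0.3,"grip": 5.5},{"ax": 0,"ay": 0,"az": 0,"dx": 14.5,"dy": -0.2,"dz": -0.3,"grip": 5.5},{"ax": 0,"ay": 0,"az": 0,"dx": 16.2,"dy": -0.2,"dz": -0.3,"grip": 5.5}]}}

```text
time_s: 2.75
tool_pos: [0.4402, 0.0561, 0.0362]
tcp_rot: [0.13, 1.569, 3.072]
contact_force: [1.5, -0.0, 0.6]
finger_gap: 0.625
```

```bash
python3 rel.py 0.440 0.0575 0.037; python3 w.py w3
```

```text
t 2.75 pos [0.4402 0.0561 0.0362] gap 0.625 F [ 1.5 -0.   0.6]
xaxis [-2.e-03  1.e-04 -1.e+00] y deg -101.43 z deg 168.57
d cm [-0.08 -0.13  0.05] vert tilt comp [ 1.e+00 -3.e-04 -2.e-03]
cam [0.513 0.041 0.163]
0.78 [220.6, 200.4, 286.6, 307.2] ztop 0.06 top ctr [0.444  0.0569 0.077 ] [0.4491 0.056  0.0592] 1373
0.75 [201.6, 73.1, 276.9, 156.9] ztop 0.0605 top ctr [0.5094 0.0483 0.059 ] [0.5098 0.048  0.0594] 4699
0.72 [254.8, 305.2, 299.5, 333.3] ztop 0.0312 top ctr [0.4023 0.0553 0.0437] [0.3835 0.055  0.0302] 240
0.62 [360.8, 254.6, 368.3, 263.7] ztop 0.0145 top ctr [ 0.4095 -0.0051  0.0134] [ 0.4099 -0.0049  0.0131] 23
0.54 [172.0, 305.6, 184.8, 336.8] ztop 0.0367 top ctr [0.417  0.1033 0.0516] [0.4027 0.1131 0.0364] 48
```

View pics/w3.png

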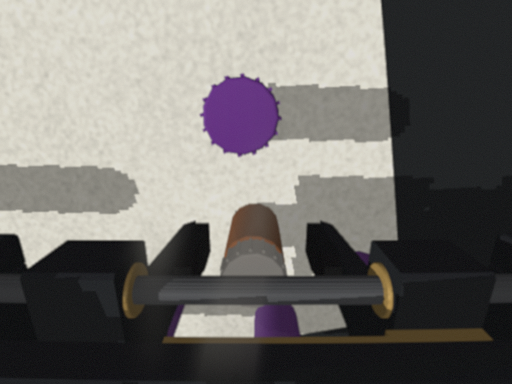

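The amber vial at (254,245) stands centred between the two open fingers. Closing.

Call:
{"method": "drive_tool", "body": {"steps": [{"ax": 0,"ay": 0,"az": 0,"dx": 0,"dy": -0.1,"dz": 0,"grip": 4},{"ax": 0,"ay": 0,"az": 0,"dx": 0,"dy": -0.1,"dz": 0,"grip": 2},{"ax": 0,"ay": 0,"az": 0,"dx": 0,"dy": -0.1,"dz": 0,"grip": 2},{"ax": 0,"ay": 0,"az": 0,"dx": 0,"dy": -0.1,"dz": 0,"grip": 2},{"ax": 0,"ay": 0,"az": 0,"dx": 0,"dy": -0.1,"dz": 0,"grip": 2}], "grip_force": 30}}

```text
time_s: 3.35
tool_pos: [0.4416, 0.0583, 0.0384]
tcp_rot: [3.047, 1.569, -0.291]
contact_force: [-1.0, -1.2, 6.9]
finger_gap: 0.333
```

Call:
{"method": "drive_tool", "body": {"steps": [{"ax": 0,"ay": 0,"az": 0,"dx": -1,"dy": 0,"dz": 0,"grip": 2},{"ax": 0,"ay": 0,"az": 0,"dx": -4,"dy": 0,"dz": 0,"grip": 2},{"ax": 0,"ay": 0,"az": 0,"dx": -8,"dy": 0,"dz": 0,"grip": 2},{"ax": 0,"ay": 0,"az": 0,"dx": -12,"dy": 0,"dz": 0,"grip": 2},{"ax": 0,"ay": 0,"az": 0,"dx": -15,"dy": 0,"dz": 0,"grip": 2}]}}

```text
time_s: 3.85
tool_pos: [0.4411, 0.0587, 0.1907]
tcp_rot: [-3.03, 1.568, -0.086]
contact_force: [-0.6, 0.7, -1.3]
finger_gap: 0.335
```

```bash
python3 rel.py 0.502 -0.274 0.187; python3 w.py w4
```

```text
t 3.85 pos [0.4411 0.0587 0.1907] gap 0.335 F [-0.6  0.7 -1.3]
xaxis [ 2.5e-03 -2.0e-04 -1.0e+00] y deg -101.28 z deg 168.72
d cm [  0.39  31.43 -12.48] vert tilt comp [1.0e+00 3.0e-04 2.5e-03]
cam [0.513 0.044 0.317]
0.93 [239.7, 96.7, 270.1, 122.9] ztop 0.0607 top ctr [0.5092 0.0479 0.0594] [0.5093 0.0479 0.0594] 757
0.91 [185.5, 204.5, 218.2, 247.8] ztop 0.0601 top ctr [0.4031 0.1303 0.0587] [0.4053 0.1315 0.0592] 337
0.78 [224.1, 199.9, 291.4, 272.6] ztop 0.2122 top ctr [0.4478 0.0574 0.2109] [0.449  0.0567 0.2112] 1368
0.76 [304.8, 188.7, 340.1, 229.5] ztop 0.0603 top ctr [ 0.3964 -0.001   0.0588] [ 0.3968 -0.001   0.0593] 597
```

View pics/w4.png

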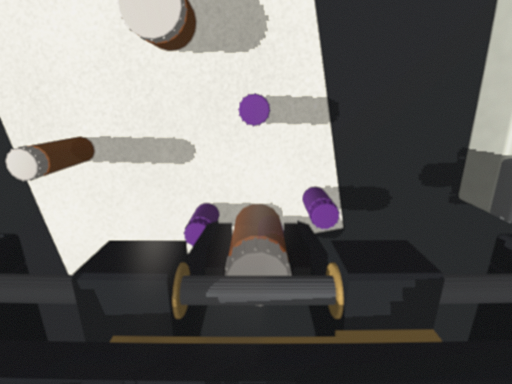

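The vial is gripped (opening 29.5 mm) and lifted, with its cap at (258,265). The tall vial and the purple ones are still standing.

Call:
{"method": "drive_tool", "body": {"steps": [{"ax": 0,"ay": 0,"az": 0,"dx": 0,"dy": 4,"dz": -1.6,"grip": 2},{"ax": 0,"ay": 0,"az": 0,"dx": 0,"dy": 8,"dz": -3.2,"grip": 2},{"ax": 0,"ay": 0,"az": 0,"dx": 0,"dy": 12,"dz": -4.8,"grip": 2},{"ax": 0,"ay": 0,"az": 0,"dx": 0,"dy": 16,"dz": -6.4,"grip": 2},{"ax": 0,"ay": 0,"az": 0,"dx": 0,"dy": 20,"dz": -8,"grip": 2}]}}

```text
time_s: 4.45
tool_pos: [0.4801, -0.1548, 0.1871]
tcp_rot: [-0.453, 1.569, 2.492]
contact_force: [0.6, 0.0, -0.2]
finger_gap: 0.333
```

```bash
python3 rel.py 0.503 -0.2735 0.187
```

```text
t 4.45 pos [ 0.4801 -0.1548  0.1871] gap 0.333 F [ 0.6  0.  -0.2]
xaxis [-1.1e-03  8.0e-04 -1.0e+00] y deg -101.3 z deg 168.7
d cm [-0.   11.19 -4.58] vert tilt comp [ 1.0e+00  6.0e-04 -1.2e-03]
```

Call:
{"method": "drive_tool", "body": {"steps": [{"ax": 0,"ay": 0,"az": 0,"dx": 0,"dy": 4,"dz": -1.6,"grip": 2},{"ax": 0,"ay": 0,"az": 0,"dx": 0,"dy": 8,"dz": -3.2,"grip": 2},{"ax": 0,"ay": 0,"az": 0,"dx": 0,"dy": 11.2,"dz": -4.6,"grip": 2},{"ax": 0,"ay": 0,"az": 0,"dx": 0,"dy": 11.2,"dz": -4.6,"grip": 2}]}}

```text
time_s: 4.85
tool_pos: [0.5035, -0.2756, 0.1864]
tcp_rot: [0.21, 1.57, -3.132]
contact_force: [0.7, 0.3, -0.1]
finger_gap: 0.326
```

```bash
python3 rel.py 0.503 -0.2735 0.13; python3 w.py w5; python3 - <<'E'
from h import *
for n in ['side','scene']:
    c=r.camera(n);P=cloud(c);save(n+'5',c['frame'])
    for q in r.regions_of(n,'vial'):
        p=P[q['mask']&(c['depth']>0)]
        if len(p): print(n,round(q['conf'],2),q['rect'],np.median(p,0).round(4),np.percentile(p[:,2],[3,97]).round(4))
E
python3 -c "
import cv2
s=cv2.imread('pics/scene5.png');d=cv2.imread('pics/side5.png')
cv2.imwrite('pics/m5.png',cv2.hconcat([cv2.resize(s[190:345,80:235],(390,390)),cv2.resize(d[215:370,220:375],(390,390))]))"
```

```text
t 4.85 pos [ 0.5035 -0.2756  0.1864] gap 0.326 F [ 0.7  0.3 -0.1]
xaxis [-8.e-04 -0.e+00 -1.e+00] y deg -101.51 z deg 168.49
d cm [ 5.64 -0.2   0.09] vert tilt comp [ 1.e+00 -2.e-04 -7.e-04]
cam [ 0.576 -0.291  0.313]
0.82 [223.6, 203.0, 292.1, 272.6] ztop 0.2079 top ctr [ 0.5104 -0.2767  0.2067] [ 0.5115 -0.2776  0.2069] 1352
0.74 [42.3, 304.8, 71.5, 328.0] ztop 0.0599 top ctr [ 0.4507 -0.103   0.1438] [ 0.3974 -0.014   0.061 ] 143
0.67 [0.5, 211.1, 5.5, 228.9] ztop 0.0134 top ctr [0.5045 0.037  0.0127] [0.5046 0.0345 0.0119] 52
side 0.89 [204.1, 171.4, 216.7, 196.3] [0.3979 0.1185 0.0359] [0.0045 0.0615]
side 0.89 [255.8, 186.2, 266.3, 217.9] [0.5051 0.039  0.0388] [0.0017 0.0615]
side 0.87 [190.0, 191.2, 204.8, 218.6] [0.3672 0.0466 0.0385] [0.0029 0.0618]
side 0.78 [201.6, 204.5, 219.3, 238.6] [ 0.3931 -0.0114  0.0405] [0.0041 0.0618]
scene 0.9 [259.1, 171.4, 273.1, 203.7] [0.5142 0.0417 0.0475] [0.0066 0.063 ]
scene 0.89 [253.1, 134.3, 267.4, 160.3] [0.4041 0.1234 0.0385] [0.0022 0.0632]
scene 0.83 [209.9, 161.0, 222.6, 187.0] [ 0.4022 -0.0067  0.0446] [0.0063 0.0632]
scene 0.75 [105.5, 226.4, 133.2, 262.0] [ 0.5137 -0.2732  0.1908] [0.1537 0.2103]
scene 0.69 [217.2, 138.2, 235.9, 168.9] [0.3757 0.052  0.0431] [0.0031 0.063 ]
```

View pics/m5.png

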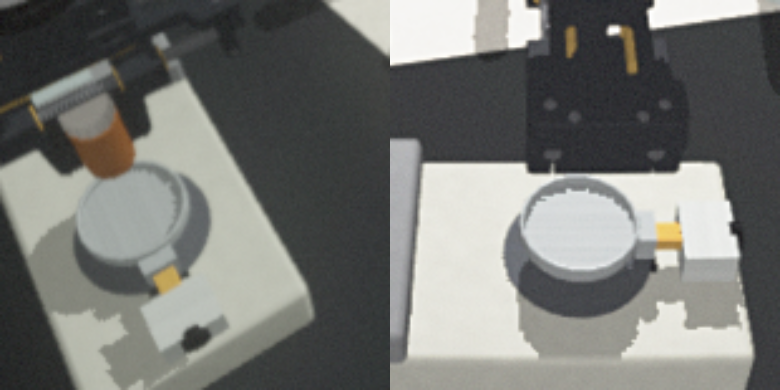

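View pics/w5.png

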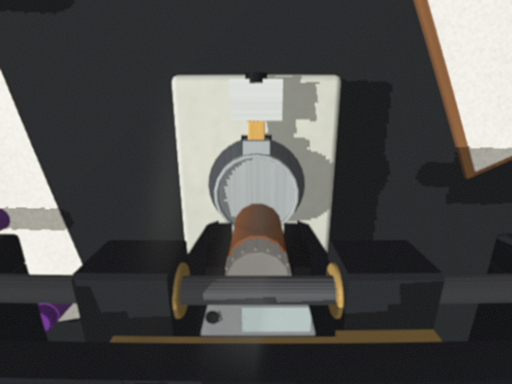

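The vial is held upright above the dish, and the wrist view shows the dish at (257,185) and bolt at (257,130) in line with it. Lowering to first contact.

Call:
{"method": "drive_tool", "body": {"steps": [{"ax": 0,"ay": 0,"az": 0,"dx": 2.5,"dy": -0.1,"dz": 0,"grip": 2},{"ax": 0,"ay": 0,"az": 0,"dx": 5,"dy": -0.1,"dz": 0,"grip": 2},{"ax": 0,"ay": 0,"az": 0,"dx": 6,"dy": -0.1,"dz": 0,"grip": 2},{"ax": 0,"ay": 0,"az": 0,"dx": 6.6,"dy": -0.1,"dz": 0,"grip": 2},{"ax": 0,"ay": 0,"az": 0,"dx": 6.8,"dy": -0.1,"dz": 0,"grip": 2}]}}

```text
time_s: 5.65
tool_pos: [0.5039, -0.2707, 0.1202]
tcp_rot: [-1.86, 1.57, 1.085]
contact_force: [-2.0, 2.6, 5.4]
finger_gap: 0.33
```

```bash
cat > f.py <<'E'
from h import *
from m import fitc
import sys
n=sys.argv[1]
state()
ims=[]
for cam,(a,b,e,f) in dict(scene=(190,345,80,235),side=(215,370,220,375)).items():
    c=r.camera(cam);P=cloud(c);ims.append(cv2.resize(c['frame'][a:b,e:f],(390,390),interpolation=cv2.INTER_CUBIC))
    m=(c['depth']>0)&(np.hypot(P[...,0]-.503,P[...,1]+.274)<.055)&(P[...,2]<.1)
    rr=np.hypot(P[...,0]-.503,P[...,1]+.274)
    a_=m&(rr>.02)&(rr<.028); b_=m&(rr>.031)&(rr<.036)
    for nm,q in (('floor',a_),('rim',b_)):
        z=P[q][:,2]
        if len(z): print(cam,nm,len(z),np.percentile(z,[10,50,90]).round(4))
save(n,np.hstack(ims))
E
python3 f.py f1
```

```text
{'time_s': 5.65, 'qpos': [-0.6999, 0.5508, 1.4381, 0.0003, 1.1528, 1.0674], 'tool_pos': [0.5039, -0.2707, 0.1202], 'tcp_rot': [-1.8595, 1.5705, 1.0854], 'contact_force': [-1.9657, 2.6419, 5.4424], 'moment': [0.4691, 0.3241, 0.0003], 'finger_gap': 0.33}
scene floor 240 [0.0804 0.0823 0.0834]
scene rim 403 [0.0572 0.0831 0.0878]
side floor 131 [0.0562 0.058  0.0828]
side rim 355 [0.0568 0.0591 0.0871]
```

View pics/f1.png

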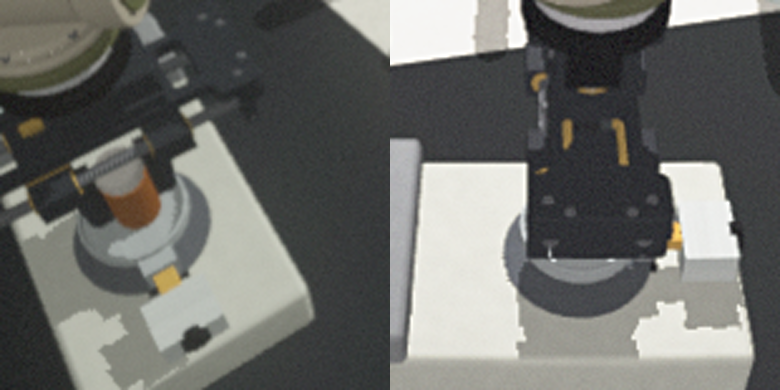

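The vial stands in the dish with 5.4 N contact, and the floor has sunk about 1 mm. Pressing about 17.5 mm further and holding for over 1 s.

Call:
{"method": "drive_tool", "body": {"steps": [{"ax": 0,"ay": 0,"az": 0,"dx": 0.5,"dy": 0,"dz": 0,"grip": 2},{"ax": 0,"ay": 0,"az": 0,"dx": 1.0,"dy": 0,"dz": 0,"grip": 2},{"ax": 0,"ay": 0,"az": 0,"dx": 1.5,"dy": 0,"dz": 0,"grip": 2},{"ax": 0,"ay": 0,"az": 0,"dx": 1.75,"dy": 0,"dz": 0,"grip": 2},{"ax": 0,"ay": 0,"az": 0,"dx": 1.75,"dy": 0,"dz": 0,"grip": 2}]}}

```text
time_s: 6.25
tool_pos: [0.5044, -0.2714, 0.1034]
tcp_rot: [2.744, 1.568, -0.595]
contact_force: [-1.1, 2.4, 7.3]
finger_gap: 0.331
```

```bash
python3 f.py f2
```

```text
{'time_s': 6.25, 'qpos': [-0.7004, 0.5719, 1.4561, 0.0003, 1.1111, 1.0674], 'tool_pos': [0.5044, -0.2714, 0.1034], 'tcp_rot': [2.744, 1.5684, -0.5947], 'contact_force': [-1.0994, 2.4497, 7.297], 'moment': [0.5427, 0.254, 0.0334], 'finger_gap': 0.3307}
scene floor 255 [0.0646 0.0659 0.0933]
scene rim 320 [0.058  0.0679 0.0712]
side floor 26 [0.0637 0.0647 0.066 ]
side rim 178 [0.0574 0.0635 0.0703]
```

View pics/f2.png

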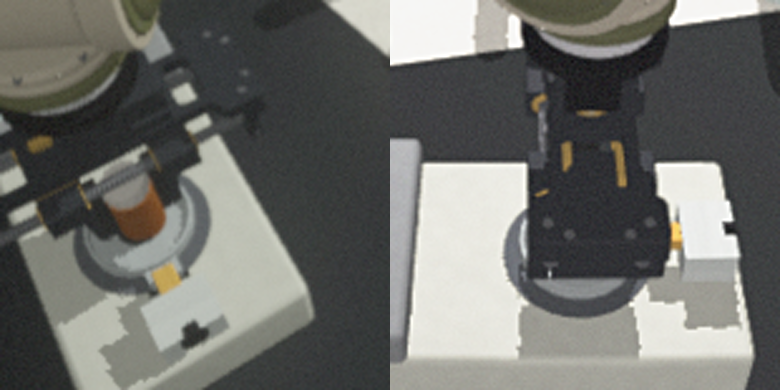

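The floor is down about 18 to 19 mm and the bolt is beginning to move out over the lug at (167,275). Holding.

Call:
{"method": "drive_tool", "body": {"steps": [{"ax": 0,"ay": 0,"az": 0,"dx": 0,"dy": 0,"dz": 0,"grip": 2},{"ax": 0,"ay": 0,"az": 0,"dx": 0,"dy": 0,"dz": 0,"grip": 2},{"ax": 0,"ay": 0,"az": 0,"dx": 0,"dy": 0,"dz": 0,"grip": 2},{"ax": 0,"ay": 0,"az": 0,"dx": 0,"dy": 0,"dz": 0,"grip": 2},{"ax": 0,"ay": 0,"az": 0,"dx": 0,"dy": 0,"dz": 0,"grip": 2}]}}

```text
time_s: 6.85
tool_pos: [0.5044, -0.2714, 0.1037]
tcp_rot: [2.737, 1.568, -0.601]
contact_force: [-0.9, 1.9, 7.1]
finger_gap: 0.328
```

Call:
{"method": "drive_tool", "body": {"steps": [{"ax": 0,"ay": 0,"az": 0,"dx": 0,"dy": 0,"dz": 0,"grip": 2},{"ax": 0,"ay": 0,"az": 0,"dx": 0,"dy": 0,"dz": 0,"grip": 2},{"ax": 0,"ay": 0,"az": 0,"dx": 0,"dy": 0,"dz": 0,"grip": 2},{"ax": 0,"ay": 0,"az": 0,"dx": 0,"dy": 0,"dz": 0,"grip": 2},{"ax": 0,"ay": 0,"az": 0,"dx": 0,"dy": 0,"dz": 0,"grip": 2}]}}

```text
time_s: 7.35
tool_pos: [0.5044, -0.2714, 0.1037]
tcp_rot: [2.72, 1.568, -0.619]
contact_force: [-1.7, 1.8, 7.3]
finger_gap: 0.329
```

Call:
{"method": "drive_tool", "body": {"steps": [{"ax": 0,"ay": 0,"az": 0,"dx": 0,"dy": 0,"dz": 0,"grip": 2},{"ax": 0,"ay": 0,"az": 0,"dx": 0,"dy": 0,"dz": 0,"grip": 2},{"ax": 0,"ay": 0,"az": 0,"dx": 0,"dy": 0,"dz": 0,"grip": 2},{"ax": 0,"ay": 0,"az": 0,"dx": 0,"dy": 0,"dz": 0,"grip": 2},{"ax": 0,"ay": 0,"az": 0,"dx": 0,"dy": 0,"dz": 0,"grip": 2}]}}

```text
time_s: 7.85
tool_pos: [0.5044, -0.2714, 0.1037]
tcp_rot: [2.736, 1.568, -0.603]
contact_force: [-0.8, 2.0, 6.8]
finger_gap: 0.331
```

```bash
python3 f.py f3
```

```text
{'time_s': 7.85, 'qpos': [-0.7004, 0.5714, 1.456, 0.0003, 1.1116, 1.0674], 'tool_pos': [0.5044, -0.2714, 0.1037], 'tcp_rot': [2.7355, 1.5682, -0.6032], 'contact_force': [-0.7766, 2.0271, 6.7918], 'moment': [0.4934, 0.2439, 0.021], 'finger_gap': 0.3312}
scene floor 258 [0.0649 0.0661 0.0932]
scene rim 296 [0.058  0.0683 0.0718]
side floor 22 [0.0646 0.0655 0.0664]
side rim 185 [0.0573 0.0632 0.0703]
```

View pics/f3.png

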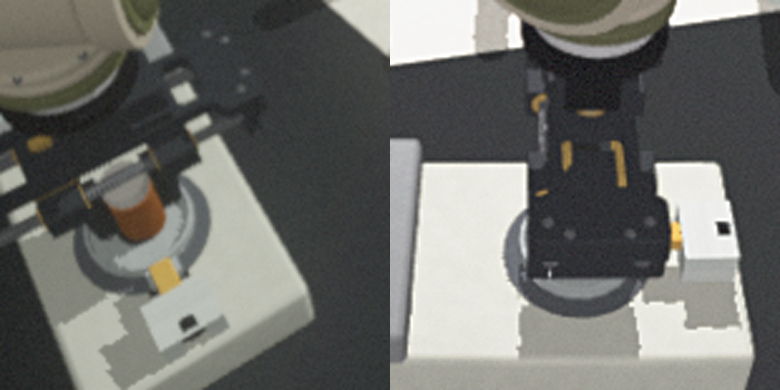

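The bolt now lies over the lug and its knob has moved about 8 mm (side 737→723 px at about 1.7 px/mm). I'll ease up 2 mm so the dish rests on the bolt, then open.

Call:
{"method": "drive_tool", "body": {"steps": [{"ax": 0,"ay": 0,"az": 0,"dx": -0.1,"dy": 0,"dz": 0,"grip": 2},{"ax": 0,"ay": 0,"az": 0,"dx": -0.2,"dy": 0,"dz": 0,"grip": 2},{"ax": 0,"ay": 0,"az": 0,"dx": -0.2,"dy": 0,"dz": 0,"grip": 2},{"ax": 0,"ay": 0,"az": 0,"dx": -0.2,"dy": 0,"dz": 0,"grip": 2}]}}

```text
time_s: 8.35
tool_pos: [0.5043, -0.2714, 0.1054]
tcp_rot: [2.717, 1.568, -0.622]
contact_force: [-1.0, 1.7, 7.0]
finger_gap: 0.331
```

Call:
{"method": "drive_tool", "body": {"steps": [{"ax": 0,"ay": 0,"az": 0,"dx": 0,"dy": 0,"dz": 0,"grip": 3.1},{"ax": 0,"ay": 0,"az": 0,"dx": 0,"dy": 0,"dz": 0,"grip": 3.4},{"ax": 0,"ay": 0,"az": 0,"dx": 0,"dy": 0,"dz": 0,"grip": 4},{"ax": 0,"ay": 0,"az": 0,"dx": 0,"dy": 0,"dz": 0,"grip": 5},{"ax": 0,"ay": 0,"az": 0,"dx": 0,"dy": 0,"dz": 0,"grip": 5.5}]}}

```text
time_s: 8.85
tool_pos: [0.5038, -0.2712, 0.104]
tcp_rot: [0.13, 1.571, 3.074]
contact_force: [0.3, -0.8, 0.7]
finger_gap: 0.608
```

```bash
python3 f.py f4; python3 w.py w6
```

```text
{'time_s': 8.85, 'qpos': [-0.7006, 0.5711, 1.4554, -0.0, 1.1151, 1.0674], 'tool_pos': [0.5038, -0.2712, 0.104], 'tcp_rot': [0.1297, 1.5707, 3.0741], 'contact_force': [0.2722, -0.8048, 0.6642], 'moment': [0.0648, 0.0122, 0.0435], 'finger_gap': 0.6076}
scene floor 312 [0.0668 0.0682 0.0697]
scene rim 371 [0.0577 0.0703 0.0747]
side floor 11 [0.0666 0.0675 0.0681]
side rim 211 [0.0572 0.0634 0.0722]
cam [ 0.576 -0.286  0.231]
0.87 [224.2, 198.4, 291.9, 303.6] ztop 0.1272 top ctr [ 0.5055 -0.2726  0.1259] [ 0.5123 -0.2734  0.1263] 1363
```

View pics/f4.png

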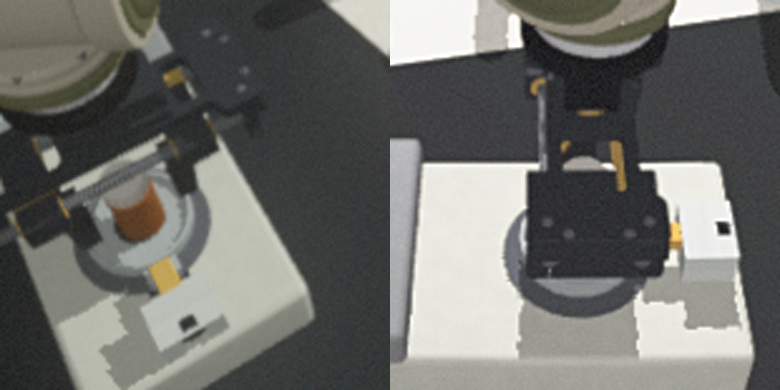

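View pics/w6.png

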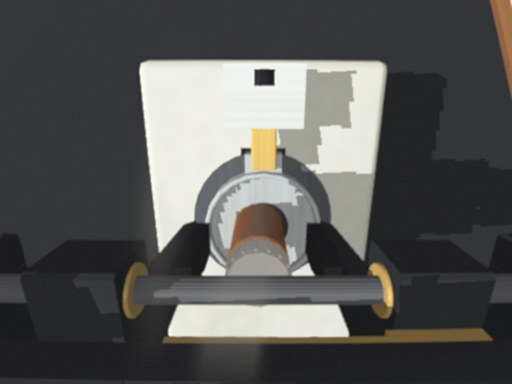

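The fingers are clear of the vial at (260,245), the bolt at (263,150) is over the lug, and the dish floor is held about 16 mm down. Backing straight up.

Call:
{"method": "drive_tool", "body": {"steps": [{"ax": 0,"ay": 0,"az": 0,"dx": -2,"dy": 0,"dz": 0,"grip": 5.5},{"ax": 0,"ay": 0,"az": 0,"dx": -5,"dy": 0,"dz": 0,"grip": 5.5},{"ax": 0,"ay": 0,"az": 0,"dx": -9,"dy": 0,"dz": 0,"grip": 5.5},{"ax": 0,"ay": 0,"az": 0,"dx": -13,"dy": 0,"dz": 0,"grip": 5.5},{"ax": 0,"ay": 0,"az": 0,"dx": -16,"dy": 0,"dz": 0,"grip": 5.5}]}}

```text
time_s: 9.55
tool_pos: [0.5039, -0.2712, 0.2668]
tcp_rot: [2.654, 1.568, -0.684]
contact_force: [1.2, -0.1, 0.7]
finger_gap: 0.623
```

```bash
python3 f.py f5; python3 - <<'E'
from h import *; from m import fitc
ims=[]
for n in ['scene','side']:
    c=r.camera(n);P=cloud(c);ims.append(c['frame'])
    m=(c['depth']>0)&(np.hypot(P[...,0]-.503,P[...,1]+.272)<.026)
    lo=P[m&(P[...,2]>.075)&(P[...,2]<.095)];hi=P[m&(P[...,2]>.098)&(P[...,2]<.108)]
    zt=np.percentile(P[m&(P[...,2]<.15)][:,2],97)
    print(n,'low',fitc(lo,.015),'high',fitc(hi,.015),'top',zt)
    print('rim',fitc(P[(c['depth']>0)&(np.hypot(P[...,0]-.503,P[...,1]+.272)<.045)&(abs(P[...,2]-.0725)<.0015)]))
    for q in r.regions_of(n,'tall_vial'): p=P[q['mask']&(c['depth']>0)];print('tall',round(q['conf'],2),np.median(p,0).round(3))
save('all',cv2.resize(np.hstack(ims),(800,300)))
E
```

```text
{'time_s': 9.55, 'qpos': [-0.7006, 0.4131, 1.2186, 0.0, 1.5074, 1.0674], 'tool_pos': [0.5039, -0.2712, 0.2668], 'tcp_rot': [2.6545, 1.5683, -0.6843], 'contact_force': [1.2271, -0.1266, 0.6516], 'moment': [-0.0236, -0.0444, 0.0459], 'finger_gap': 0.6229}
scene floor 306 [0.0667 0.068  0.0695]
scene rim 412 [0.058  0.0704 0.0737]
side floor 333 [0.0667 0.068  0.0693]
side rim 453 [0.0576 0.0684 0.0731]
scene low [ 0.5035 -0.2712] high [ 0.5035 -0.2712] top 0.12904445758512784
rim [ 0.5023 -0.2739  0.034 ]
tall 0.61 [0.509 0.241 0.058]
side low [ 0.5024 -0.2695] high [ 0.5024 -0.2703] top 0.12878618273111866
rim [ 0.501  -0.2732  0.0344]
tall 0.56 [0.501 0.24  0.058]
```

View pics/f5.png

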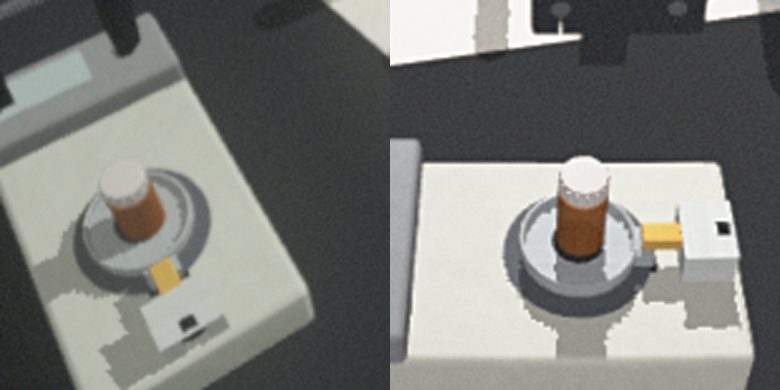

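View pics/all.png

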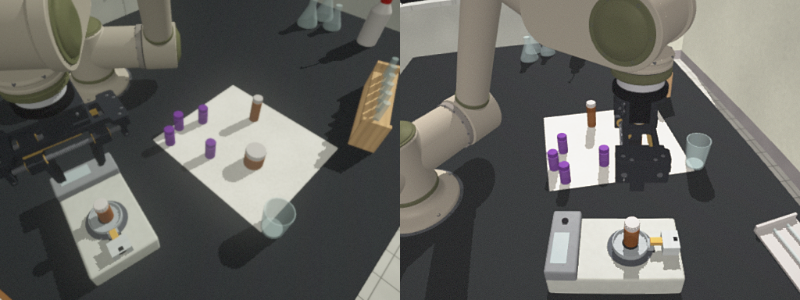

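The vial stands upright in the dish at side crop (581,215), with the bolt out over the lug at (660,236). The tall vial, the purple vials and the jar are still standing. Handing in.

```bash
python3 -c "
from workcell import r
print(r.close_job())"
```

```text
the job is handed in; nothing more can be done
None
```

The short amber vial is loaded: it stands upright in the dish with the platform latched down, and I handed the job in at about 10 s of robot time.

I picked out the one short amber, white-capped vial among four purple look-alikes and set it in the dish. I then pressed the dish 18 to 19 mm down, held it for about 2 s, eased up 2 mm, released the vial and backed off.

**Last checks (both fixed cameras, arm clear):**
- **Vial:** upright, with low and high circle fits within 1 mm of each other, and 3 to 4 mm off the dish centre. Its top is at about 129 mm.
- **Platform:** the floor is held about 16 mm down (68 mm against 83.7 mm before).
- **Latch:** the bolt is visibly over the lug, having moved about 8 mm. I estimated that from the knob's shift in the pictures.
- **Other things:** the tall vial, the four purple vials and the jar still stand where they were.
- **Forces:** contact force at the readings stayed under 8 N.

**Disagreement:** the cameras differed by about 2 mm throughout, which is within their stated calibration. No check failed, but my first move call was refused for missing keys; nothing moved.

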